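Close the cup-handle casting mould and clamp it

ROBOT

A 6-joint arm with a two-finger parallel gripper is mounted at the origin on the work surface. World frame = base frame: x ahead of the robot, y to its left, z up, the work surface at z = 0. Lengths are in m, angles in rad, forces in N, time in s.
With the tool pointing down it reaches from about 0.25 to 0.725 m from the base axis. Payload 4 kg.
Tool frame: the origin (TCP) lies midway between the tips of the shut fingers; the grasp point (between the pads) lies 19 mm behind it; z points along the fingers, y is the line along which they close (so a half turn about z gives the same grasp; the last joint's range is limited). The gripper opens to 85 mm and grips with 20 to 120 N. Pads are 22 mm wide; open, the fingers measure 114 mm over their backs; the gripper's body (76 mm by 85 mm) begins 54 mm behind the grasp point. The pads swing forward as they close: fully open they stand 13 mm farther back than shut.
Start: joints at [-1.337, 0.241, 0.005, 1.335, 0, 1.571], TCP at [0.116, -0.486, 0.231] pointing down, gripper open.
Joint ranges: [-2.72, 2.72], [-1.05, 1.87], [-1.09, 1.28], [-1.99, 2.15], [-1.42, 1.44], [-3.14, 3.14]. Speed limits (rad/s): [2.79, 2.79, 3.14, 3.14, 3.14, 3.14].

INTERFACE

Orientations are given as a unit quaternion [x, y, z, w].
In Python, from workcell import get_obs, camera, job_done, silhouettes gives the robot as it stands. The module is installed in compiled form; this text tells all that it offers.
- The arm moves only by the tool drive_tool, never from a script. Its argument "increments" is a list of rows, each a list of 3 entries, a list of its own where there are three numbers: the shift along the world's x, y, z in mm, then the turn, a rotation vector about the world's x, y, z in degrees, then the opening, from 0 (shut) to 1 (fully open). A call has 1 to 8 rows; each row shifts and turns the commanded pose from where the row before left it; what a row does not reach is not made up. A row lasts 1/12 s, in which the tool goes at most 41.7 mm and 7.16 degrees, less where a joint would pass 70% of its speed; a pose out of reach is approached as far as the arm can. A call is refused whole if a number of a shift passes 41.7 or a number of a turn 7.16, either way. A call with a gripper value outside its range is refused whole. The fingers move at their own pace and stop on an object; the grip force is fixed at half the most. Time passes only in rows, so rows that do not move let the fingers close. It gives the time, the measured TCP pose, the force, the opening and the grip force at its end, in the units of the state.
- get_obs(): the state, without advancing time (a new reading comes with each control period).
- camera(name): name is "scene" or "top" or "wrist"; returns a dict with "image" (420x560x3 uint8, red, green, blue), "K" (3x3 intrinsics, pixels), "view" (4x4, takes a point from world to camera coordinates). Camera axes: x right, y down, z forward; pixel columns grow to the right and rows downward; lengths in m; the calibration is good to about 2 mm. A picture is of the moment at which its call begins. There is no depth.
- job_done(): hands the job in; it is judged then, once.
Trained networks look in a picture, given as the dict that the camera call returned (one of the last four; its "shot" number tells which), for a name from the list of things; names that differ only in an ending like _2 or _b are one class to them, and where a whole thing is asked for, a point or a joint stands for the part that bears it (a point fixed in the world has none). Each returns a list of dicts, best first, with "conf" (0 to 1); they miss things now and then, are a little off and sometimes report something else, mostly with a low value. They report only what shows in the picture. A call takes as long as a camera call. They do not tell look-alikes from the thing itself.
- silhouettes(query, picture): "region" (420x560 bool, what is visible of it) and "bbox" ([left, top, right, bottom] in pixels, round what is visible of it).
The state is a dict: "clock": time; "joint_pos": joint angles; "joint_vel": joint speeds; "tau": joint torques, N m; "eef_pos": TCP position; "tool_rot": TCP orientation; "ft_force": force on the tool from outside, world axes, zero at the start; "ft_torque": the same for the moment, N m; "grip_width": finger opening in m; "grasp_force": force on a finger pad.
Only numpy, scipy, OpenCV 4.12 (cv2) and the standard library are available. Lean on these libraries where they do the work, as an engineer would, in place of code of your own. Each camera call takes 0.05 s, during which the arm holds its last target. There are 200 camera calls.

TASK

Close up the cup-handle mould in the casting frame ready for casting: put the middle plaster plate on the bottom plate already in the frame and the cover plate on the middle plate, chamfered ends matched, easing each one down in the hand until its skirt drops over the raised face below (feel for it, never drop or slam the plaster). Then throw the toggle clamp's handle fully down so that its foot holds the closed mould, and leave the dish, the tape roll and the mug where they are.

Things in the scene. Friction and masses are not known exactly. Their poses are not given: they have to be found in the camera images.
- frame: Casting frame fixed to the bench. Origin: underside of its grey steel bed, below the mould's place; y runs along the mould, z up. Bed 110 mm (x) by 330 mm (y -123 to 207), 12 mm thick; two rails 10 mm high at x = -37 and 37. At the +y end a riser (y 121 to 193, x -30 to 30, up to z = 143) carries the toggle clamp. Between the rails the bottom plate lies wedged (see mould_place).
- mould_place (a point): Point of the frame at x = y = 0, z = 41 mm: nominal home of the middle plate's origin. The bottom plaster plate is held here by wedges, parallel to the frame and central in x, but its own place along y is up to 12 mm either way and NOT measured: feel or look for it. Its top: a 64 x 166 mm ledge at frame z = 40, on it a raised face 48 x 150 mm up to z = 47. Chamfered end at -y.
- middle: Middle mould plate, off-white plaster, about 0.42 kg, 64 mm (x) by 166 mm (y), loose on the bench. Origin: centre of its underside, z up. Both corners of its -y end have 18 mm chamfers. Flat sides from z = 0 to 34, then a raised face like the bottom plate's up to z = 41 with three cup-handle half cavities. Grip across the 64 mm. Home: its y along the frame's y, so chamfers over chamfers.
- middle_skirt (a point): Centre of the middle plate's underside. A skirt 6 mm wide and 6 mm deep runs round the edge, inside 52 x 154 mm (chamfers too): 2 mm clearance all round over the raised face below. Home, the raised face bears inside the skirt and this point is at frame z = 41 mm; while the skirt still rides on top of the raised face it is 6 mm higher.
- cover: Cover plate, off-white plaster, about 0.40 kg: outline, chamfers (-y end) and skirt as on the middle plate, but 32 mm high with a plain flat top showing one round pouring hole and two small vents. Origin: centre of its underside, z up. Home on the middle plate it is 35 mm above that plate's origin, axes parallel (6 mm more if the skirt rides on top); its top is then at frame z = 108 mm.
- clamp_handle (a joint): Toggle handle angle, rad: 0 = down and locked (level, along the frame's +y), growing as it rises; 1.2 to 1.3 at the start (clamp open). Light to move (friction 0.12 N m) but for the last 0.3 rad, where the foot's spring (2 N/mm, up to 8 mm) is pressed: up to 10 N at the handle's end. It snaps over dead centre at 0.07 and stays down by itself at a hard stop at 0.
- handle_pivot (a point): The handle's pivot at frame x = 0, y = 168, z = 114 mm; its axis is the frame's x. The bar's pivot is at y = 137, z = 128. The steel clamp bar, 20 mm wide and 120 mm long, stands up at about 70 degrees when open; closed it lies level over the mould, its rubber foot (26 mm wide) on the cover near frame y = 22 mm.
- handle_end (a point): Point on the axis of the toggle handle's black round grip, 100 mm from the pivot, near its free end. The grip is 18 mm thick and runs from 40 to 102 mm from the pivot (plus round ends), the rest of the handle is flat steel 16 mm wide. It can be pushed over and pressed down with closed fingers on its upper side (the side towards the bar).
- dish: Bystander: pale bisque dish, 140 mm wide, 24 mm high, on a fixed teal banding wheel (176 mm wide, 56 mm high) beyond the frame. Origin: centre of its underside. Leave alone.
- tape: Bystander: roll of masking tape lying flat, 97 mm wide, 24 mm high. Origin: centre of its underside. Leave alone.
- mug: Bystander: pale bisque mug, 76 mm wide, 85 mm high. Origin: centre of its underside. Leave alone.
Not all that is in view belongs to the job. What is shaped like the cover but red is not meant. What is shaped like the middle but orange is not meant.

How it is judged:
By the outcome, as a careful person would: the job done as asked, in the order asked, and still so for the second after the job is handed in, with the robot touching nothing.
It also fails if it takes over 72 s, if anything falls off the work surface, if the arm or the gripper's body presses on something with over 40 N, if the wrist force passes 120 N, or if a joint passes its speed limit or range.

## Working session

There is one attempt and no reset: what is moved stays moved. The work goes in short steps, Python scripts to look and compute and a tool call to move; the robot and the scene stay as the last step left them, time stands still between calls to the robot, and variables do not carry over. Pictures are saved under pics/ and viewed, at most 13 in all, crops included, and the job is handed in when it is done.

Besides the shell and the picture viewer there is one more tool, called after "Call:" as name(argument=value, ...), one argument or row to a line, values as JSON. drive_tool: Moves the arm, as the interface text tells. Its arguments: {"type":"object","properties":{"increments":{"type":"array"}},"required":["increments"]}

```bash
mkdir -p pics; cat > h.py <<'E'
import numpy as np, cv2
from workcell import *
def save(p,n): cv2.imwrite(f'pics/{n}.png',cv2.cvtColor(p['image'],cv2.COLOR_RGB2BGR))
def proj(p,X):
    X=np.atleast_2d(X); c=X@p['view'][:3,:3].T+p['view'][:3,3]; u=c@p['K'].T; return u[:,:2]/u[:,2:]
def back(p,uv,z):
    uv=np.atleast_2d(uv); d=np.c_[uv,np.ones(len(uv))]@np.linalg.inv(p['K']).T; R=p['view'][:3,:3]; o=-R.T@p['view'][:3,3]; d=d@R
    return o+d*((z-o[2])/d[:,2])[:,None]
E
python3 - <<'E'
from h import *
o=get_obs(); print({k:np.round(v,3) for k,v in o.items()})
ps={}
for c in ['top','scene']:
    p=camera(c); save(p,c+'0'); print(c,p['shot'],'campos',-p['view'][:3,:3].T@p['view'][:3,3])
    for q in ['frame','middle','cover','clamp_handle','dish','tape','mug']:
        for s in silhouettes(q,p): 
            b=s['bbox'];print(q,round(s['conf'],2),b,s['region'].sum())
ps=0
E
```

```text
{'clock': np.float64(0.0), 'joint_pos': array([-1.337,  0.241,  0.004,  1.335,  0.   ,  1.571]), 'joint_vel': array([ 0.001,  0.001, -0.002, -0.001,  0.   , -0.   ]), 'tau': array([ 0.0000e+00, -3.7231e+01,  2.5241e+01,  1.7000e-02,  0.0000e+00,
       -0.0000e+00]), 'eef_pos': array([ 0.116, -0.486,  0.23 ]), 'tool_rot': array([ 0.993,  0.117, -0.   , -0.001]), 'ft_force': array([-0.366,  0.513, -1.023]), 'ft_torque': array([ 0.023,  0.033, -0.018]), 'grasp_force': np.float64(0.0), 'grip_width': np.float64(0.085)}
top 1 campos [ 0.46412135 -0.10239993  1.14909382]
frame 0.64 [133.9, 186.4, 281.6, 239.9] 4636
middle 0.8 [304.8, 205.6, 328.7, 266.7] 1366
middle 0.74 [127.1, 264.4, 189.3, 305.2] 1516
cover 0.88 [413.0, 204.7, 459.8, 263.1] 1567
cover 0.83 [365.8, 190.5, 388.9, 251.4] 1434
cover 0.58 [366.9, 282.7, 430.0, 340.4] 1540
clamp_handle 0.69 [134.1, 212.9, 176.9, 224.9] 230
dish 0.86 [210.2, 94.0, 257.7, 145.4] 1921
tape 0.8 [321.7, 125.2, 354.3, 158.6] 464
mug 0.81 [134.5, 127.3, 173.1, 156.6] 909
scene 2 campos [ 1.50231409 -0.25917657  1.13349631]
frame 0.82 [273.3, 168.1, 398.3, 263.8] 4459
frame 0.35 [224.2, 203.6, 253.5, 252.8] 1139
middle 0.88 [220.8, 199.7, 255.2, 254.7] 1190
middle 0.55 [345.8, 165.5, 402.0, 190.3] 778
cover 0.87 [165.2, 220.6, 190.1, 274.5] 1238
cover 0.87 [129.4, 167.6, 179.5, 208.0] 1097
cover 0.58 [94.5, 214.1, 138.7, 268.4] 1404
clamp_handle 0.71 [380.9, 167.3, 398.7, 195.9] 229
dish 0.75 [316.3, 272.2, 370.4, 318.3] 2048
tape 0.77 [201.7, 289.3, 243.1, 327.8] 741
mug 0.86 [397.6, 253.4, 443.6, 295.1] 1182
```

```bash
python3 - <<'E'
import cv2
a=cv2.imread('pics/top0.png')[80:360,100:480]; cv2.imwrite('pics/top0c.png',cv2.resize(a,None,fx=2.1,fy=2.1,interpolation=cv2.INTER_CUBIC))
E
```

```text
(no output)
```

View pics/top0c.png

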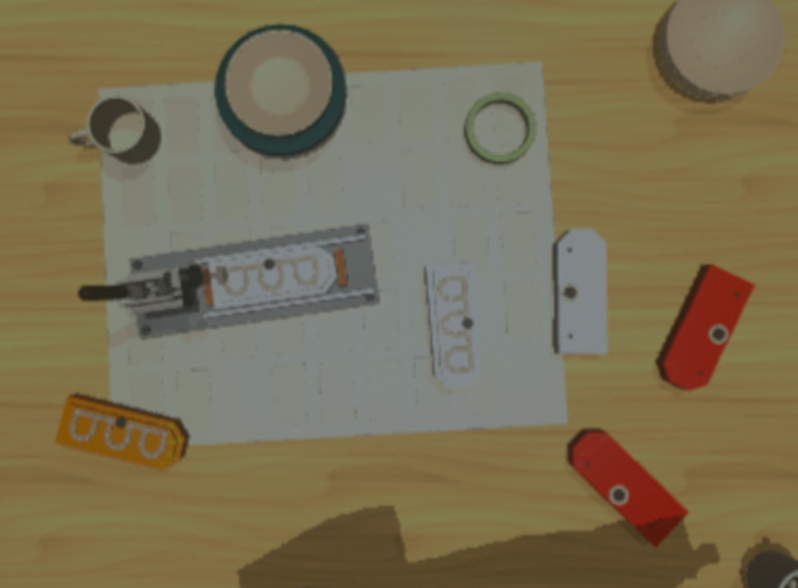

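View pics/scene0.png

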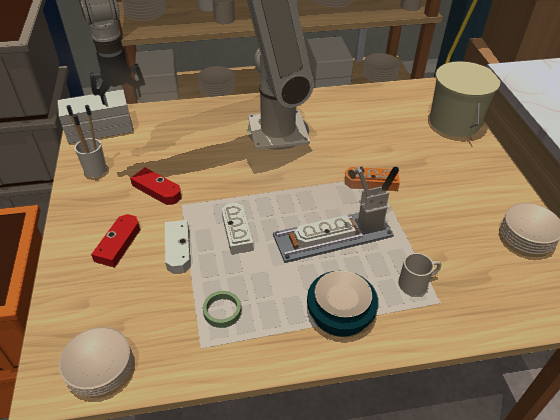

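The top view shows the white middle at about pixel (317,236), chamfers towards the robot, and the white cover at (377,221), chamfers away from it. The frame is at (208,213) with its clamp end to the left, so the chamfered end faces right. The orange and red plates are decoys. Next I fit poses from these two views.

```bash
cat >> h.py <<'E'
from scipy.optimize import minimize
def outline(w,l,ch): # half sizes, chamfer at -y
    return np.array([[-w,l],[w,l],[w,-l+ch],[w-ch,-l],[-w+ch,-l],[-w,-l+ch]])
def prism(o,z0,z1): return np.r_[np.c_[o,np.full(len(o),z0)],np.c_[o,np.full(len(o),z1)]]
PL=outline(.032,.083,.018); RF=outline(.024,.075,.0147)
MID=np.r_[prism(PL,0,.034),prism(RF,.034,.041)]; COV=prism(PL,0,.032)
BED=prism(np.array([[-.055,-.123],[.055,-.123],[.055,.207],[-.055,.207]]),0,.012)
def place(M,q):
    c,s=np.cos(q[2]),np.sin(q[2]); return np.c_[M[:,0]*c-M[:,1]*s+q[0],M[:,0]*s+M[:,1]*c+q[1],M[:,2]+(q[3] if len(q)>3 else 0)]
def render(p,M,q,S=4):
    h=cv2.convexHull(proj(p,place(M,q)).astype(np.float32))
    im=np.zeros((420*S,560*S),np.uint8); cv2.fillConvexPoly(im,np.round((h+.5)*S*16).astype(np.int32),255,shift=4)
    return cv2.resize(im,(560,420),interpolation=cv2.INTER_AREA)/255.
def fit(views,M,q0,step=(.012,.012,.12)):
    f=lambda q:sum(1-np.minimum(r:=render(p,M,q),m).sum()/np.maximum(r,m).sum() for p,m in views)
    sim=np.r_[[q0],q0+np.diag(step)]
    r=minimize(f,q0,method='Nelder-Mead',options=dict(initial_simplex=sim,xatol=1e-4,fatol=1e-5))
    return r.x,r.fun/len(views)
def near(p,q,uv):
    L=silhouettes(q,p); return min(L,key=lambda s:np.hypot(*(np.array(s['bbox']).reshape(2,2).mean(0)-uv)))['region'].astype(float)
E
python3 - <<'E'
from h import *
t=camera('top'); s=camera('scene')
for n,M,a,b,q0 in [('middle',MID,(317,236),(238,227),-np.pi/2),('cover',COV,(377,221),(177,247),np.pi/2)]:
    V=[(t,near(t,n,a)),(s,near(s,n,b))]
    c=back(t,a,.03)[0]; 
    for vv in ([V[0]],[V[1]],V):
        print(n,*[np.round(x,4) for x in fit(vv,M,np.array([c[0],c[1],q0]))])
# frame: bed corners via grey colour in the top
print('frame px->', back(t,[[238,187],[280,219]],.012), back(t,[208,213],.047))
# bed corners estimated in the top0c picture
c=np.array([[130,262],[366,225],[378,301],[145,338]])/2.1+[100,80]; print(np.round(back(t,c,.012),4))
c=np.array([[205,262],[318,248],[335,258],[337,283],[327,291],[212,306]])/2.1+[100,80]; print(np.round(back(t,c,.043),4))
for n,z in [('dish',.08),('tape',.024),('mug',.085)]:
    for x in silhouettes(n,t)[:1]: print(n,back(t,np.array(x['bbox']).reshape(2,2).mean(0),z))
E
```

```text
middle [ 0.4581 -0.2013 -1.4909] 0.0525
middle [ 0.4604 -0.1968 -1.4889] 0.0383
middle [ 0.4589 -0.1986 -1.48  ] 0.0734
cover [ 0.5034 -0.3712  1.5488] 0.0301
cover [ 0.5035 -0.3675  1.5581] 0.0652
cover [ 0.5036 -0.3698  1.5408] 0.0686
frame px-> [[ 0.59716711  0.02018056  0.012     ]
 [ 0.50450556 -0.09946599  0.012     ]] [[0.52141605 0.09965405 0.047     ]]
[[ 0.5479  0.2384  0.012 ]
 [ 0.5959 -0.0838  0.012 ]
 [ 0.4922 -0.0994  0.012 ]
 [ 0.4444  0.2169  0.012 ]]
[[ 0.5448  0.1294  0.043 ]
 [ 0.5622 -0.0205  0.043 ]
 [ 0.5487 -0.043   0.043 ]
 [ 0.5156 -0.0455  0.043 ]
 [ 0.5051 -0.0322  0.043 ]
 [ 0.4865  0.1199  0.043 ]]
dish [[0.77241301 0.02716639 0.08      ]]
tape [[ 0.7187018  -0.26789109  0.024     ]]
mug [[0.70900896 0.24231763 0.085     ]]
```

Call:
drive_tool(
  increments=[
    [[28, 25, 0], [0, 0, -1], 1],
    [[28, 25, 0], [0, 0, -1], 1],
    [[28, 25, 0], [0, 0, -1], 1],
    [[28, 25, 0], [0, 0, -1], 1],
    [[28, 25, 0], [0, 0, -1], 1],
    [[28, 25, 0], [0, 0, -1], 1],
    [[28, 25, 0], [0, 0, -1], 1],
    [[28, 25, 0], [0, 0, -1], 1],
  ],
)

```text
clock: 1.92
eef_pos: [0.341, -0.285, 0.2316]
tool_rot: [0.999, 0.047, 0.0, 0.0]
ft_force: [-0.1, -0.3, -0.4]
grip_width: 0.0853
grasp_force: 0.0
```

Call:
drive_tool(
  increments=[
    [[30, 22, 6], [0, 0, -0.5], 1],
    [[30, 22, 6], [0, 0, 0], 1],
    [[30, 22, 6], [0, 0, 0], 1],
    [[29, 21, 2], [0, 0, 0], 1],
    [[0, 0, 0], [0, 0, 0], 1],
  ],
)

```text
clock: 2.33
eef_pos: [0.4637, -0.196, 0.2517]
tool_rot: [0.999, 0.046, 0.002, -0.0]
ft_force: [-0.2, -0.5, -0.9]
grip_width: 0.0857
grasp_force: 0.0
```

```bash
python3 - <<'E'
from h import *
w=camera('wrist'); save(w,'w1'); o=get_obs(); print(o['clock'],o['eef_pos'],o['tool_rot'],'cam',-w['view'][:3,:3].T@w['view'][:3,3])
for s in silhouettes('middle',w): print(s['conf'],s['bbox'])
q=[.459,-.1986,-1.486]
print(proj(w,place(MID,q)).round(0).tolist())
E
```

```text
2.3833 [ 0.46121769 -0.19744887  0.25120581] [9.98969141e-01 4.53925054e-02 4.16926319e-04 4.61866835e-05] cam [ 0.5432176  -0.18887368  0.39567335]
0.81 [1.2, 238.8, 18.1, 279.4]
0.57 [252.3, 109.7, 308.9, 244.8]
[[256.0, 111.0], [308.0, 112.0], [305.0, 224.0], [291.0, 236.0], [271.0, 236.0], [258.0, 224.0], [254.0, 111.0], [311.0, 112.0], [307.0, 234.0], [292.0, 247.0], [270.0, 246.0], [256.0, 233.0], [261.0, 119.0], [304.0, 119.0], [300.0, 230.0], [289.0, 241.0], [274.0, 241.0], [262.0, 230.0], [261.0, 119.0], [304.0, 119.0], [301.0, 232.0], [289.0, 243.0], [274.0, 243.0], [262.0, 232.0]]
```

View pics/w1.png

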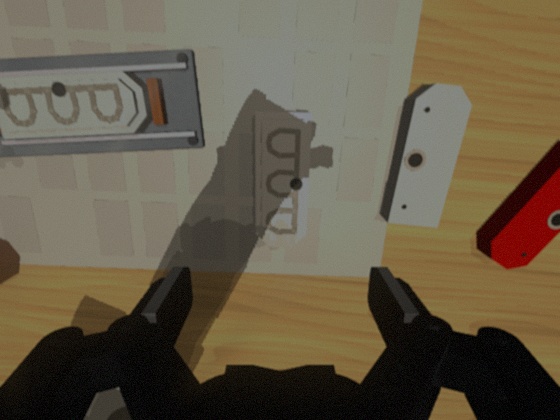

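The wrist view agrees with the prior (middle at about 252–309, 110–245). I take one look over the frame before grasping.

Call:
drive_tool(
  increments=[
    [[7, 38, 0], [0, 0, 0], 1],
    [[7, 38, 0], [0, 0, 0], 1],
    [[7, 38, 0], [0, 0, 0], 1],
    [[7, 38, 0], [0, 0, 0], 1],
    [[6, 38, 0], [0, 0, 0], 1],
    [[6, 37, 0], [0, 0, 0], 1],
    [[0, 0, 0], [0, 0, 0], 1],
    [[0, 0, 0], [0, 0, 0], 1],
  ],
)

```text
clock: 3.1
eef_pos: [0.4982, 0.0281, 0.2511]
tool_rot: [0.999, 0.044, -0.0, 0.0]
ft_force: [0.3, -0.5, 0.1]
grip_width: 0.0856
grasp_force: 0.0
```

```bash
python3 - <<'E'
from h import *
w=camera('wrist'); save(w,'w2'); o=get_obs(); print(o['clock'],o['eef_pos'],'cam',-w['view'][:3,:3].T@w['view'][:3,3])
import pickle; pickle.dump({k:w[k] for k in('image','K','view')},open('w2.pkl','wb'))
for n in ['middle','cover','frame']:
  for s in silhouettes(n,w): print(n,s['conf'],s['bbox'])
im=cv2.cvtColor(w['image'],cv2.COLOR_RGB2BGR)
q=[.5263,.0265,.148]
for M,z in [(outline(.055,.123,0),.012),(RF,.047),(PL,.040)]:
    u=proj(w,place(np.c_[M,np.full(len(M),z)],q)); cv2.polylines(im,[np.round(u).astype(np.int32)],True,(0,255,0),1)
cv2.imwrite('pics/w2b.png',cv2.resize(im,(784,588)))
E
```

```text
3.15 [0.49815567 0.02695895 0.25113898] cam [0.57843586 0.03508992 0.39472771]
middle 0.77 [44.2, 243.7, 166.9, 316.2]
middle 0.63 [411.6, 155.5, 499.1, 283.4]
cover 0.77 [512.2, 311.8, 560.0, 384.1]
cover 0.76 [529.3, 181.1, 557.7, 260.0]
frame 0.88 [2.0, 95.6, 379.4, 233.5]
```

View pics/w2b.png

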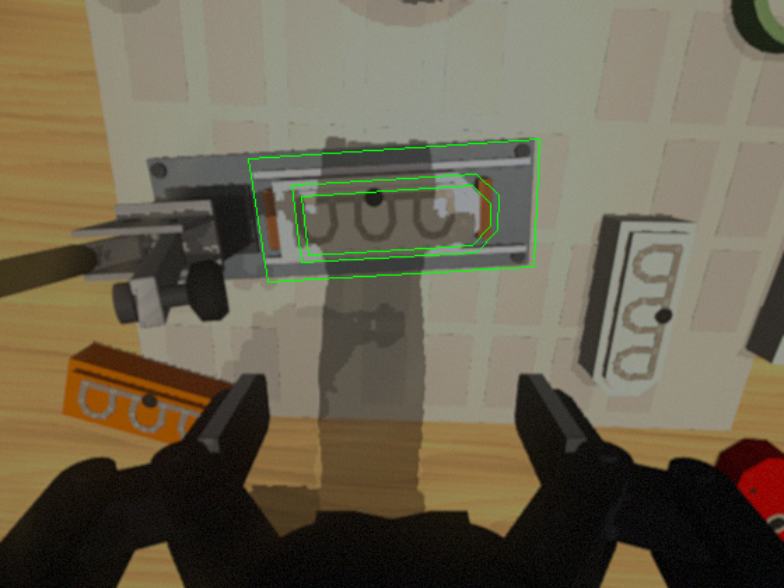

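```bash
cat >> h.py <<'E'
def edgescore(p,polys,blur=1.5):
    g=cv2.GaussianBlur(cv2.cvtColor(p['image'],cv2.COLOR_RGB2GRAY),(0,0),blur).astype(np.float32)
    gx,gy=cv2.Sobel(g,cv2.CV_32F,1,0),cv2.Sobel(g,cv2.CV_32F,0,1)
    def f(polylist):
        t=0
        for P,wt in polylist:
            a=proj(p,P)
            for i in range(len(a)-1):
                d=a[i+1]-a[i]; L=np.hypot(*d); n=np.array([-d[1],d[0]])/L; k=np.linspace(.03,.97,max(int(L),2))[:,None]; u=(a[i]+k*d).astype(np.float32)[None]
                s=cv2.remap(gx,u[...,0],u[...,1],1)*n[0]+cv2.remap(gy,u[...,0],u[...,1],1)*n[1]
                t+=wt*np.minimum(np.abs(s),60).sum()
        return -t
    return lambda q:f(polys(q))
E
python3 - <<'E'
from h import *
import pickle; w=pickle.load(open('w2.pkl','rb'))
bed=np.array([[-.055,.10,.012],[-.055,-.123,.012],[.055,-.123,.012],[.055,.10,.012]])
rails=[np.array([[s*.037,-.1,.022],[s*.037,.1,.022]]) for s in(-1,1)]
cl=lambda M,z:np.c_[M,np.full(len(M),z)][[0,1,2,3,4,5,0]]
polys=lambda q:[(place(bed,q[:3]),1)]
f=edgescore(w,polys)
best=min((f(np.array([x,y,a])),x,y,a) for x in np.arange(.518,.534,.002) for y in np.arange(.018,.036,.002) for a in np.arange(.12,.18,.01))
r=minimize(f,best[1:],method='Nelder-Mead',options=dict(initial_simplex=np.array(best[1:])+np.r_[[np.zeros(3)],np.diag([.002,.002,.01])])); print('bed',r.x,r.fun)
qb=r.x
def pp(q):
    a=place(np.zeros((1,3))+[0,q[3],0],q[:3])[0]; z=(a[0],a[1],q[2]); return [(place(cl(RF,.047),z),1),(place(cl(PL,.040),z),1)]
g=edgescore(w,pp,1.)
for dy in np.arange(-.014,.0145,.001): print(round(dy*1e3),round(min(g([qb[0]+dx,qb[1],qb[2],dy]) for dx in np.arange(-.003,.0035,.001))),end='; ')
B=min((g([qb[0]+dx,qb[1],qb[2]+da,dy]),qb[0]+dx,qb[2]+da,dy) for dx in np.arange(-.003,.0035,.0005) for dy in np.arange(-.014,.0145,.0005) for da in (-.01,0,.01)); print(B)
c=place(np.array([[0,B[3],0]]),[B[1],qb[1],B[2]])[0]; print('plate',c)
im=cv2.cvtColor(w['image'],cv2.COLOR_RGB2BGR)[95:205,165:390]; im=cv2.resize(im,None,fx=3.5,fy=3.5,interpolation=cv2.INTER_CUBIC); im=cv2.convertScaleAbs(im,alpha=1.6)
tr=lambda P:np.round((proj(w,P)+.5-[165,95])*3.5).astype(np.int32)
cv2.polylines(im,[tr(place(bed,qb))],False,(0,255,0),1)
for P,_ in pp([B[1],qb[1],B[2],B[3]]): cv2.polylines(im,[tr(P)],False,(0,0,255),1)
cv2.imwrite('pics/w2c.png',im)
E
```

```text
bed [0.52880467 0.03085788 0.14029634] -26268.673836158487
-14 -19833; -13 -20078; -12 -20249; -11 -20489; -10 -20647; -9 -20734; -8 -20879; -7 -20932; -6 -21595; -5 -22487; -4 -23013; -3 -22966; -2 -22326; -1 -22054; 0 -22678; 1 -23779; 2 -24599; 3 -24056; 4 -23325; 5 -22594; 6 -22235; 7 -21681; 8 -22541; 9 -24448; 10 -25599; 11 -25472; 12 -25275; 13 -24670; 14 -23272; (np.float64(-25748.40697114056), np.float64(0.5273046731006404), np.float64(0.1402963422335224), np.float64(0.010000000000000021))
plate [0.52590631 0.04075963 0.        ]
```

View pics/w2c.png

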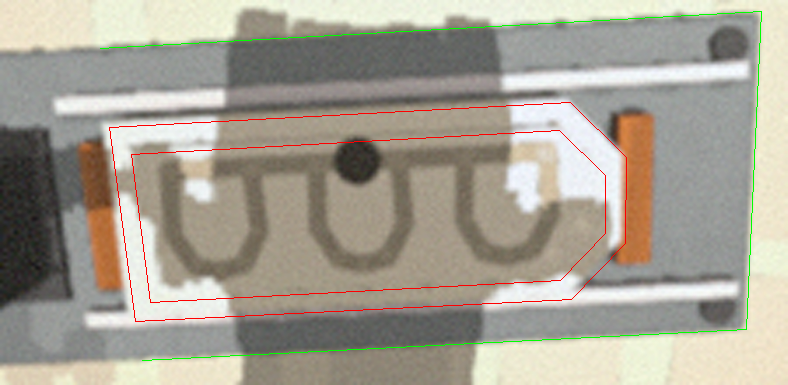

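The overlay fits: bed and bottom plate outlines coincide, with the plate at about (0.526, 0.041), yaw 0.14. Next I refine the middle from the same picture.

```bash
python3 - <<'E'
from h import *
import pickle; w=pickle.load(open('w2.pkl','rb'))
cl=lambda M,z:np.c_[M,np.full(len(M),z)][[0,1,2,3,4,5,0]]
for n,mm in [('both',[(RF,.041),(PL,.034)]),('rf',[(RF,.041)]),('pl',[(PL,.034)])]:
    f=edgescore(w,lambda q:[(place(cl(M,z),q),1) for M,z in mm],1.)
    best=min((f(np.array([x,y,a])),x,y,a) for x in np.arange(.451,.469,.0015) for y in np.arange(-.206,-.19,.0015) for a in np.arange(-1.53,-1.42,.01))
    r=minimize(f,best[1:],method='Nelder-Mead',options=dict(initial_simplex=np.array(best[1:])+np.r_[[np.zeros(3)],np.diag([.001,.001,.01])])); print(n,r.x,r.fun)
E
```

```text
both [ 0.46137396 -0.19540849 -1.50417893] -27271.600986429374
rf [ 0.4664071  -0.1948723  -1.49439703] -15634.372598137106
pl [ 0.45936964 -0.19824744 -1.50532946] -13216.899368979737
```

Call:
drive_tool(
  increments=[
    [[-7, -38, -10], [0, 0, -0.4], 1],
    [[-7, -38, -10], [0, 0, -0.3], 1],
    [[-7, -38, -10], [0, 0, 0], 1],
    [[-6, -38, -15], [0, 0, 0], 1],
    [[-6, -37, -15], [0, 0, 0], 1],
    [[-5, -36, -20], [0, 0, 0], 1],
    [[0, 0, -30], [0, 0, 0], 1],
    [[0, 0, -30], [0, 0, 0], 1],
  ],
)

```text
clock: 3.97
eef_pos: [0.4601, -0.2018, 0.1111]
tool_rot: [0.999, 0.033, 0.001, 0.001]
ft_force: [1.2, 0.8, -0.6]
grip_width: 0.0855
grasp_force: 0.0
```

Call:
drive_tool(
  increments=[
    [[0, 0, -30], [0, 0, 0], 1],
    [[0, 0, -30], [0, 0, 0], 1],
    [[0, 0, -25], [0, 0, 0], 1],
    [[0, 0, -15], [0, 0, 0], 1],
    [[0, 0, -10], [0, 0, 0], 1],
    [[0, 0, -3], [0, 0, 0], 1],
  ],
)

```text
clock: 4.47
eef_pos: [0.459, -0.1981, -0.0033]
tool_rot: [0.999, 0.035, -0.001, -0.001]
ft_force: [-0.3, 0.5, -0.2]
grip_width: 0.0854
grasp_force: 0.0
```

Call:
drive_tool(
  increments=[
    [[0, 0, 0], [0, 0, 0], 0.6],
    [[0, 0, 0], [0, 0, 0], 0.5],
    [[0, 0, 0], [0, 0, 0], 0.4],
    [[0, 0, 0], [0, 0, 0], 0.4],
    [[0, 0, 0], [0, 0, 0], 0.4],
  ],
)

```text
clock: 4.88
eef_pos: [0.4618, -0.1981, -0.0004]
tool_rot: [0.999, 0.036, 0.001, 0.001]
ft_force: [-1.9, -1.4, 3.4]
grip_width: 0.0633
grasp_force: 68.2
```

The wrist camera, about 82 mm out on tool +x, would end up on the clamp side and near the raised bar. I'll regrasp with the tool turned half round so it faces the free end.

Call:
drive_tool(
  increments=[
    [[0, 0, 0], [0, 0, 0], 0.8],
    [[0, 0, 0], [0, 0, 0], 1],
    [[0, 0, 0], [0, 0, 0], 1],
    [[0, 0, 25], [0, 0, 0], 1],
    [[0, 0, 40], [0, 0, 0], 1],
    [[0, 0, 25], [0, 0, 7], 1],
    [[0, 0, 0], [0, 0, 7], 1],
    [[0, 0, 0], [0, 0, 7], 1],
  ],
)

```text
clock: 5.55
eef_pos: [0.4627, -0.198, 0.0907]
tool_rot: [0.975, 0.221, 0.002, 0.001]
ft_force: [-1.1, -0.1, -0.5]
grip_width: 0.0855
grasp_force: 0.0
```

Call:
drive_tool(
  increments=[
    [[0, 0, 0], [0, 0, 7], 1],
    [[0, 0, 0], [0, 0, 7], 1],
    [[0, 0, 0], [0, 0, 7], 1],
    [[0, 0, 0], [0, 0, 7], 1],
    [[0, 0, 0], [0, 0, 7], 1],
    [[0, 0, 0], [0, 0, 7], 1],
    [[0, 0, 0], [0, 0, 7], 1],
    [[0, 0, 0], [0, 0, 7], 1],
  ],
)

```text
clock: 6.22
eef_pos: [0.4607, -0.1972, 0.0881]
tool_rot: [0.757, 0.653, -0.0, -0.0]
ft_force: [-0.3, -0.4, 0.4]
grip_width: 0.0849
grasp_force: 0.0
```

Call:
drive_tool(
  increments=[
    [[0, 0, 0], [0, 0, 7], 1],
    [[0, 0, 0], [0, 0, 7], 1],
    [[0, 0, 0], [0, 0, 7], 1],
    [[0, 0, 0], [0, 0, 7], 1],
    [[0, 0, 0], [0, 0, 7], 1],
    [[0, 0, 0], [0, 0, 7], 1],
    [[0, 0, 0], [0, 0, 7], 1],
    [[0, 0, 0], [0, 0, 7], 1],
  ],
)

```text
clock: 6.88
eef_pos: [0.4607, -0.1971, 0.0881]
tool_rot: [0.362, 0.932, 0.0, -0.0]
ft_force: [1.4, 0.8, 0.6]
grip_width: 0.0855
grasp_force: 0.0
```

Call:
drive_tool(
  increments=[
    [[0, 0, 0], [0, 0, 7], 1],
    [[0, 0, 0], [0, 0, 7], 1],
    [[0, 0, 0], [0, 0, 7], 1],
    [[0, 0, 0], [0, 0, 7], 1],
    [[0, 0, 0], [0, 0, 7], 1],
    [[0, 0, 0], [0, 0, 5], 1],
    [[0, 0, 0], [0, 0, 0], 1],
  ],
)

```text
clock: 7.47
eef_pos: [0.4607, -0.1972, 0.0881]
tool_rot: [0.024, 1.0, 0.0, -0.0]
ft_force: [0.3, -0.8, -0.5]
grip_width: 0.0855
grasp_force: 0.0
```

```bash
python3 - <<'E'
from h import *
o=get_obs(); print(o['clock'],o['eef_pos'],o['joint_pos'].round(3),o['tool_rot'])
t=camera('top'); s=camera('scene'); w=camera('wrist'); save(w,'w3')
a=silhouettes('middle',t); print([ (x['conf'],np.round(x['bbox'])) for x in a])
for nm,V in [('cover',[(t,near(t,'cover',(377,221))),(s,near(s,'cover',(177,247)))])]: print(fit(V,COV,np.array([.5035,-.37,1.545])))
print([(x['conf'],x['bbox']) for x in silhouettes('middle',w)])
E
```

```text
7.4667 [ 0.46070048 -0.19718182  0.08813352] [-0.404  0.354 -0.233  0.984  0.    -0.357] [ 2.36921465e-02  9.99719274e-01  1.44661957e-04 -1.86409164e-04]
[(0.68, array([304., 206., 322., 226.])), (0.65, array([130., 268., 190., 305.])), (0.54, array([136., 216., 172., 222.])), (0.2, array([208.,  92., 257., 145.]))]
(array([ 0.50431658, -0.36863886,  1.5522835 ]), np.float64(0.15981461929355661))
[(0.58, [215.4, 98.4, 330.2, 332.7])]
```

Call:
drive_tool(
  increments=[
    [[0, 0, 0], [0, 0, 6.9], 1],
    [[0, 0, 0], [0, 0, 0], 1],
  ],
)

```text
clock: 7.98
eef_pos: [0.4608, -0.1974, 0.0883]
tool_rot: [-0.037, 0.999, 0.0, 0.0]
ft_force: [-0.7, 0.2, -0.0]
grip_width: 0.085
grasp_force: 0.0
```

```bash
python3 - <<'E'
from h import *
w=camera('wrist'); o=get_obs(); print(o['eef_pos'],o['tool_rot'].round(4))
cl=lambda M,z:np.c_[M,np.full(len(M),z)][[0,1,2,3,4,5,0]]
print(fit([(w,near(w,'middle',(272,215)))],MID,np.array([.46,-.197,-1.495]),(.004,.004,.03)))
im=cv2.cvtColor(w['image'],cv2.COLOR_RGB2BGR)
for n,mm,c in [('both',[(RF,.041),(PL,.034)],(0,255,0)),('rf',[(RF,.041)],(0,0,255)),('pl',[(PL,.034)],(255,0,0))]:
    f=edgescore(w,lambda q:[(place(cl(M,z),q),1) for M,z in mm],1.)
    best=min((f(np.array([x,y,a])),x,y,a) for x in np.arange(.451,.469,.0015) for y in np.arange(-.206,-.19,.0015) for a in np.arange(-1.53,-1.42,.01))
    r=minimize(f,best[1:],method='Nelder-Mead',options=dict(initial_simplex=np.array(best[1:])+np.r_[[np.zeros(3)],np.diag([.001,.001,.01])])); print(n,r.x,r.fun)
    for M,z in mm: cv2.polylines(im,[np.round(proj(w,place(cl(M,z),r.x))*16).astype(np.int32)],True,c,1,shift=4)
cv2.imwrite('pics/w3b.png',im[60:380,150:420].repeat(2,0).repeat(2,1)[:600])
E
```

```text
[ 0.46083773 -0.19740161  0.08829689] [-0.0345  0.9994  0.      0.    ]
(array([ 0.45989795, -0.19816599, -1.49843582]), np.float64(0.009049800598587177))
both [ 0.46016453 -0.1981484  -1.50130719] -23682.64530889682
rf [ 0.4519821  -0.19436572 -1.49641022] -14269.486269815856
pl [ 0.45994076 -0.19811541 -1.50075692] -17485.58275351331
```

View pics/w3b.png

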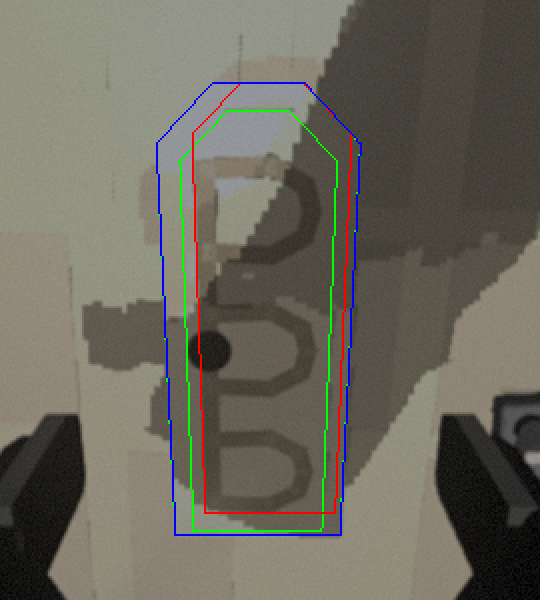

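Silhouette and edge fits agree: middle at (0.4600, -0.1981), yaw -1.50. Now descending and gripping.

Call:
drive_tool(
  increments=[
    [[-1, -1, -30], [0, 0, 0], 1],
    [[0, 0, -30], [0, 0, 0], 1],
    [[0, 0, -20], [0, 0, 0], 1],
    [[0, 0, -10], [0, 0, 0], 1],
    [[0, 0, 0], [0, 0, 0], 0.8],
    [[0, 0, 0], [0, 0, 0], 0.6],
    [[0, 0, 0], [0, 0, 0], 0.4],
    [[0, 0, 0], [0, 0, 0], 0.4],
  ],
)

```text
clock: 8.75
eef_pos: [0.4607, -0.1988, -0.0007]
tool_rot: [-0.036, 0.999, -0.0, 0.001]
ft_force: [-0.2, -0.2, -3.7]
grip_width: 0.0627
grasp_force: 68.2
```

Call:
drive_tool(
  increments=[
    [[0, 0, 0], [0, 0, 0], 0.4],
    [[0, 0, 0], [0, 0, 0], 0.4],
    [[0, 0, 5], [0, 0, 0], 0.4],
    [[0, 0, 15], [0, 0, 0], 0.4],
    [[0, 0, 30], [0, 0, 0], 0.4],
    [[0, 0, 0], [0, 0, 0], 0.4],
  ],
)

```text
clock: 9.25
eef_pos: [0.4631, -0.1998, 0.0531]
tool_rot: [-0.036, 0.999, -0.002, 0.004]
ft_force: [1.9, -0.6, -2.6]
grip_width: 0.063
grasp_force: 68.5
```

Call:
drive_tool(
  increments=[
    [[0, 0, 30], [0, 0, 0], 0.4],
    [[4, 16, 10], [0, 0, 6.7], 0.4],
    [[4, 16, 10], [0, 0, 6.7], 0.4],
    [[4, 17, 0], [0, 0, 6.7], 0.4],
    [[5, 17, 0], [0, 0, 6.7], 0.4],
    [[5, 17, 0], [0, 0, 6.7], 0.4],
    [[5, 17, 0], [0, 0, 6.7], 0.4],
    [[5, 17, 0], [0, 0, 6.7], 0.4],
  ],
)

```text
clock: 9.92
eef_pos: [0.4917, -0.0806, 0.0981]
tool_rot: [-0.433, 0.901, 0.0, -0.0]
ft_force: [0.4, -0.7, -4.5]
grip_width: 0.0631
grasp_force: 69.0
```

Call:
drive_tool(
  increments=[
    [[5, 17, 0], [0, 0, 6.7], 0.4],
    [[5, 17, 0], [0, 0, 6.7], 0.4],
    [[5, 17, 0], [0, 0, 6.7], 0.4],
    [[5, 17, 0], [0, 0, 6.7], 0.4],
    [[5, 17, 0], [0, 0, 6.7], 0.4],
    [[5, 17, 0], [0, 0, 6.7], 0.4],
    [[4, 17, 0], [0, 0, 6.7], 0.4],
    [[0, 0, 0], [0, 0, 0], 0.4],
  ],
)

```text
clock: 10.58
eef_pos: [0.5265, 0.0405, 0.0981]
tool_rot: [0.756, -0.654, -0.0, -0.001]
ft_force: [0.6, -0.6, -3.5]
grip_width: 0.0629
grasp_force: 69.0
```

```bash
cat > m.py <<'E'
from h import *
import sys
w=camera('wrist'); o=get_obs(); e=o['eef_pos']; print(o['clock'],e.round(4),o['tool_rot'].round(4),o['ft_force'].round(1),'j',o['joint_pos'].round(2))
save(w,sys.argv[1])
E
python3 - <<'E'
import sys; sys.argv=['','w4']
exec(open('m.py').read())
import pickle; pickle.dump({k:w[k] for k in('image','K','view')},open('w4.pkl','wb'))
for s in silhouettes('middle',w): print(s['conf'],s['bbox'])
im=cv2.cvtColor(w['image'],cv2.COLOR_RGB2BGR)
cl=lambda M,z:np.c_[M,np.full(len(M),z)]
dr=lambda P,c:cv2.polylines(im,[np.round(proj(w,P)*16).astype(np.int32)],True,c,1,shift=4)
for M,z in [(RF,.047),(PL,.040)]: dr(place(cl(M,z),[.5259,.0408,.140]),(0,0,255))
yaw=2*np.arctan2(o['tool_rot'][1],o['tool_rot'][0])+np.pi/2
q=[e[0],e[1],yaw]; print('plateyaw',np.mod(yaw,2*np.pi))
for M,z in [(RF,.041),(PL,.034),(PL,0)]: dr(place(cl(M,z+e[2]+.001),q),(0,255,0))
cv2.imwrite('pics/w4b.png',cv2.resize(im,(784,588)))
E
```

```text
10.6333 [0.526 0.039 0.098] [ 0.7548 -0.6559 -0.     -0.    ] [-0.9 -1.5 -4.5] j [ 0.07  0.39 -0.15  1.03  0.   -1.64]
0.97 [414.0, 393.3, 451.5, 420.0]
0.89 [184.4, 98.2, 371.4, 376.0]
plateyaw 0.13994882908615258
```

View pics/w4b.png

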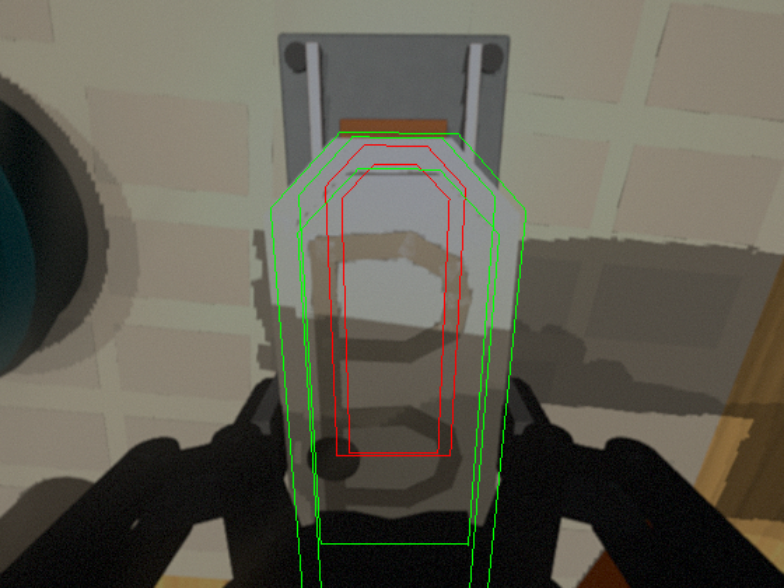

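```bash
cat > fitheld.py <<'E'
from h import *
def nm(f,q0,st): 
    b=None
    for k in range(3):
        r=minimize(f,q0,method='Nelder-Mead',options=dict(initial_simplex=q0+np.r_[[np.zeros(len(q0))],np.diag(st)],xatol=1e-5,fatol=.1,maxiter=800)); q0=r.x; st=np.array(st)/3
    return r.x,r.fun
def held(w,q0,top=.034):
    P=np.array([[-.032,-.01,top],[-.032,-.065,top],[-.014,-.083,top],[.014,-.083,top],[.032,-.065,top],[.032,-.01,top]])
    F=lambda q:[(place(P,q),1)]
    for b in(2.5,1.): q0,f=nm(edgescore(w,F,b),np.array(q0),[.003,.003,.02,.004])
    return q0,f
def bed(w,q0,yside=-.085):
    P=np.array([[-.055,yside,.012],[-.055,-.123,.012],[.055,-.123,.012],[.055,yside,.012]])
    F=lambda q:[(place(P,q),1)]
    for b in(2.5,1.): q0,f=nm(edgescore(w,F,b),np.array(q0),[.003,.003,.02])
    return q0,f
E
python3 - <<'E'
from fitheld import *
import pickle; w=pickle.load(open('w4.pkl','rb'))
h,f=held(w,[.526,.039,.140,.094]); print(h,f)
b,g=bed(w,[.5275,.0309,.140]); print(b,g)
im=cv2.cvtColor(w['image'],cv2.COLOR_RGB2BGR)
dr=lambda P,c:cv2.polylines(im,[np.round((proj(w,P))*16).astype(np.int32)],True,c,1,shift=4)
dr(place(np.c_[PL,np.full(6,.034)],h),(0,255,0)); dr(place(np.c_[PL,np.full(6,.0)],h),(0,255,255))
dr(place(BED[:4]+[0,0,.012],b),(0,0,255))
cv2.imwrite('pics/w4c.png',cv2.resize(im[10:290,160:400],None,fx=2.1,fy=2.1))
E
```

```text
[0.52686897 0.04041026 0.14905671 0.10042145] -23718.53161729942
[0.52864136 0.03102528 0.13579174] -17460.0
```

View pics/w4c.png

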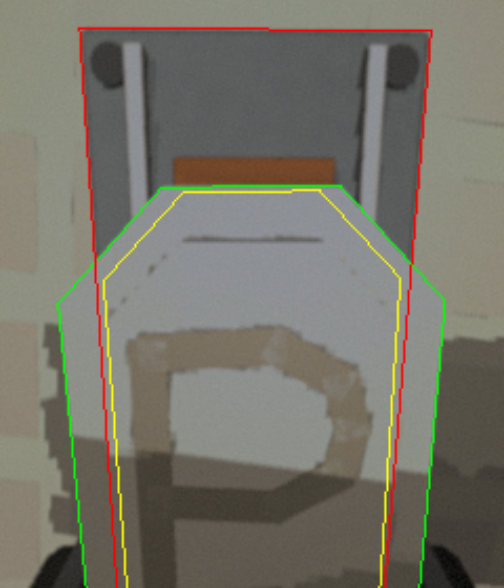

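The overlay now fits. Held plate is at (0.5269, 0.0404), yaw 0.149. The target is about (0.5266, 0.041), yaw 0.138, so the alignment is within about 1 mm. Easing down.

Call:
drive_tool(
  increments=[
    [[0, 0, -15], [0, 0, 0], 0.4],
    [[0, 0, -15], [0, 0, 0], 0.4],
    [[0, 0, -10], [0, 0, 0], 0.4],
    [[0, 0, -5], [0, 0, 0], 0.4],
    [[0, 0, -2], [0, 0, 0], 0.4],
    [[0, 0, -1], [0, 0, 0], 0.4],
    [[0, 0, -1], [0, 0, 0], 0.4],
    [[0, 0, 0], [0, 0, 0], 0.4],
  ],
)

```text
clock: 11.35
eef_pos: [0.5264, 0.0375, 0.0498]
tool_rot: [0.754, -0.657, 0.0, -0.0]
ft_force: [0.1, 0.3, -4.1]
grip_width: 0.0634
grasp_force: 69.0
```

Call:
drive_tool(
  increments=[
    [[0, 0, -1], [0, 0, 0], 0.4],
    [[0, 0, -1], [0, 0, 0], 0.4],
    [[0, 0, -1], [0, 0, 0], 0.4],
    [[0, 0, 0], [0, 0, 0], 0.4],
  ],
)

```text
clock: 11.68
eef_pos: [0.5258, 0.0376, 0.0463]
tool_rot: [0.754, -0.657, 0.0, 0.0]
ft_force: [0.8, 0.3, -3.6]
grip_width: 0.063
grasp_force: 69.0
```

Call:
drive_tool(
  increments=[
    [[0, 2, 0], [0, 0, 0], 0.4],
    [[0, 0, -1], [0, 0, 0], 0.4],
    [[0, 0, -1], [0, 0, 0], 0.4],
    [[0, 0, 0], [0, 0, 0], 0.4],
  ],
)

```text
clock: 12.02
eef_pos: [0.5261, 0.0399, 0.045]
tool_rot: [0.754, -0.657, 0.0, -0.001]
ft_force: [-0.6, 0.4, 1.4]
grip_width: 0.0632
grasp_force: 69.9
```

Call:
drive_tool(
  increments=[
    [[0, 0, -1], [0, 0, 0], 0.4],
    [[0, 0, -1], [0, 0, 0], 0.4],
    [[0, 0, 0], [0, 0, 0], 0.4],
  ],
)

```text
clock: 12.27
eef_pos: [0.5262, 0.0394, 0.043]
tool_rot: [0.754, -0.657, 0.0, -0.0]
ft_force: [-1.5, -2.1, 3.7]
grip_width: 0.0628
grasp_force: 70.2
```

Call:
drive_tool(
  increments=[
    [[0, 0, -1], [0, 0, 0], 0.4],
    [[0, 0, 0], [0, 0, 0], 0.4],
  ],
)

```text
clock: 12.43
eef_pos: [0.5264, 0.0399, 0.0413]
tool_rot: [0.754, -0.657, 0.0, -0.001]
ft_force: [-0.0, 1.7, -0.0]
grip_width: 0.0628
grasp_force: 69.9
```

```bash
python3 - <<'E'
from h import *
o=get_obs(); print({k:np.round(o[k],4) for k in('eef_pos','tool_rot','ft_force','ft_torque','grasp_force')})
E
```

```text
{'eef_pos': array([0.5264, 0.0399, 0.0413]), 'tool_rot': array([ 7.541e-01, -6.567e-01,  3.000e-04, -5.000e-04]), 'ft_force': array([-0.0467,  1.7351, -0.0078]), 'ft_torque': array([ 0.1587, -0.0136, -0.0526]), 'grasp_force': np.float64(69.8643)}
```

Call:
drive_tool(
  increments=[
    [[0, 0, -1], [0, 0, 0], 0.4],
    [[0, 0, 0], [0, 0, 0], 0.4],
  ],
)

```text
clock: 12.6
eef_pos: [0.5264, 0.04, 0.0409]
tool_rot: [0.754, -0.657, 0.0, -0.0]
ft_force: [-1.5, 2.4, 4.1]
grip_width: 0.0631
grasp_force: 70.3
```

Call:
drive_tool(
  increments=[
    [[0, 0, -1], [0, 0, 0], 0.4],
    [[0, 0, 0], [0, 0, 0], 0.4],
  ],
)

```text
clock: 12.77
eef_pos: [0.5264, 0.0401, 0.0405]
tool_rot: [0.754, -0.657, 0.001, -0.001]
ft_force: [-2.8, 3.7, 7.7]
grip_width: 0.0629
grasp_force: 70.7
```

```bash
python3 - <<'E'
from fitheld import *
w=camera('wrist'); o=get_obs(); print({k:np.round(o[k],4) for k in('eef_pos','tool_rot','ft_force','ft_torque')})
h,f=held(w,[.5264,.0405,.14,.042]); print(h,f)
b,g=bed(w,[.5275,.0309,.140]); print(b,g)
im=cv2.cvtColor(w['image'],cv2.COLOR_RGB2BGR)
dr=lambda P,c:cv2.polylines(im,[np.round((proj(w,P))*16).astype(np.int32)],True,c,1,shift=4)
dr(place(np.c_[PL,np.full(6,.034)],h),(0,255,0))
cv2.imwrite('pics/w5.png',cv2.resize(im[60:300,150:420],None,fx=2.4,fy=2.4))
E
```

```text
{'eef_pos': array([0.5264, 0.0401, 0.0405]), 'tool_rot': array([ 7.542e-01, -6.567e-01,  6.000e-04, -6.000e-04]), 'ft_force': array([-3.401 ,  3.9169,  7.881 ]), 'ft_torque': array([-0.1001,  0.5333, -0.2151])}
[0.52669061 0.04012621 0.1409747  0.04336387] -29235.01542898432
[0.52878794 0.03503566 0.13631306] -13936.235164222775
```

View pics/w5.png

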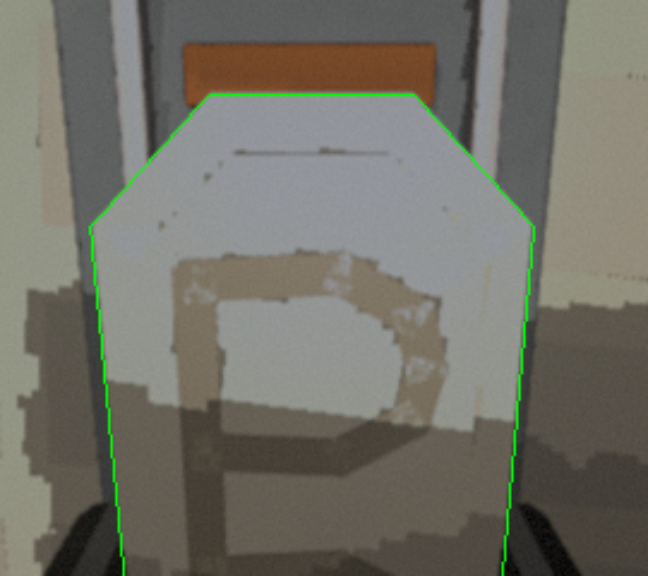

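The plate stopped hard at TCP z 0.0405, 57 mm below the hover, and picture and TCP agree on that drop. So the skirt is home (riding would be 6 mm higher). Releasing.

Call:
drive_tool(
  increments=[
    [[0, 0, 0.5], [0, 0, 0], 0.75],
    [[0, 0, 0], [0, 0, 0], 0.8],
    [[0, 0, 0], [0, 0, 0], 0.9],
    [[0, 0, 0], [0, 0, 0], 1],
    [[0, 0, 10], [0, 0, 0], 1],
    [[0, 0, 30], [0, 0, 0], 1],
    [[0, 0, 40], [0, 0, 0], 1],
    [[0, 0, 30], [0, 0, 0], 1],
  ],
)

```text
clock: 13.48
eef_pos: [0.526, 0.0394, 0.1524]
tool_rot: [0.754, -0.657, 0.0, -0.0]
ft_force: [1.0, 0.1, 0.7]
grip_width: 0.0856
grasp_force: 0.0
```

Call:
drive_tool(
  increments=[
    [[0, -30, 10], [0, 0, 0], 1],
    [[0, -30, 0], [0, 0, 0], 1],
    [[0, -10, 0], [0, 0, -7], 1],
    [[0, -10, 0], [0, 0, -7], 1],
    [[0, -10, 0], [0, 0, -7], 1],
    [[0, -10, 0], [0, 0, -7], 1],
    [[0, -10, 0], [0, 0, -7], 1],
    [[0, -10, 0], [0, 0, -7], 1],
  ],
)

```text
clock: 14.15
eef_pos: [0.5257, -0.0811, 0.1604]
tool_rot: [-0.466, 0.885, -0.0, 0.0]
ft_force: [0.8, -0.0, -0.5]
grip_width: 0.0855
grasp_force: 0.0
```

Call:
drive_tool(
  increments=[
    [[-2, -10, 0], [0, 0, -7], 1],
    [[-2, -10, 0], [0, 0, -7], 1],
    [[-2, -10, 0], [0, 0, -7], 1],
    [[-2, -10, 0], [0, 0, -7], 1],
    [[-2, -10, 0], [0, 0, -7], 1],
    [[-2, -10, 0], [0, 0, -7], 1],
    [[-2, -10, 0], [0, 0, -7], 1],
    [[-2, -10, 0], [0, 0, -7], 1],
  ],
)

```text
clock: 14.82
eef_pos: [0.5096, -0.1611, 0.1604]
tool_rot: [0.004, 1.0, -0.0, 0.0]
ft_force: [0.9, -0.5, 0.2]
grip_width: 0.0855
grasp_force: 0.0
```

Call:
drive_tool(
  increments=[
    [[-2, -10, 0], [0, 0, -7], 1],
    [[-2, -10, 0], [0, 0, -7], 1],
    [[-2, -10, 0], [0, 0, -7], 1],
    [[0, -10, 0], [0, 0, -7], 1],
    [[0, -10, 0], [0, 0, -7], 1],
    [[0, -10, 0], [0, 0, -7], 1],
    [[0, -10, 0], [0, 0, -7], 1],
    [[0, -10, 0], [0, 0, -7], 1],
  ],
)

```text
clock: 15.48
eef_pos: [0.5037, -0.2411, 0.1604]
tool_rot: [0.473, 0.881, -0.0, 0.0]
ft_force: [0.1, 0.4, 0.6]
grip_width: 0.0852
grasp_force: 0.0
```

Call:
drive_tool(
  increments=[
    [[0, -10, 0], [0, 0, -7], 1],
    [[0, -10, 0], [0, 0, -7], 1],
    [[0, -10, 0], [0, 0, -7], 1],
    [[0, -10, 0], [0, 0, -7], 1],
    [[0, -10, 0], [0, 0, -7], 1],
    [[0, -10, 0], [0, 0, -7], 1],
    [[0, -10, 0], [0, 0, -7], 1],
    [[0, -10, 0], [0, 0, -7], 1],
  ],
)

```text
clock: 16.15
eef_pos: [0.5036, -0.321, 0.1604]
tool_rot: [0.831, 0.556, -0.0, 0.0]
ft_force: [0.8, 0.3, 0.4]
grip_width: 0.0855
grasp_force: 0.0
```

Call:
drive_tool(
  increments=[
    [[0, -10, 0], [0, 0, -7], 1],
    [[0, -10, 0], [0, 0, -7], 1],
    [[0, -10, 0], [0, 0, -7], 1],
    [[0, -10, 0], [0, 0, -7], 1],
    [[0, -10, 0], [0, 0, -7], 1],
    [[0, 0, 0], [0, 0, -7], 1],
    [[0, 0, 0], [0, 0, -7], 1],
    [[0, 0, 0], [0, 0, -7], 1],
  ],
)

```text
clock: 16.82
eef_pos: [0.5035, -0.3708, 0.1602]
tool_rot: [0.995, 0.1, -0.0, 0.0]
ft_force: [0.1, -0.0, 0.2]
grip_width: 0.0857
grasp_force: 0.0
```

Call:
drive_tool(
  increments=[
    [[0, 0, -25], [0, 0, -6], 1],
    [[0, 0, -25], [0, 0, -4], 1],
    [[0, 0, -20], [0, 0, 0], 1],
    [[0, 0, 0], [0, 0, 0], 1],
  ],
)

```text
clock: 17.15
eef_pos: [0.5009, -0.3685, 0.0854]
tool_rot: [1.0, 0.016, -0.004, -0.003]
ft_force: [-0.7, 1.0, -1.4]
grip_width: 0.0851
grasp_force: 0.0
```

```bash
python3 - <<'E'
from h import *
w=camera('wrist'); t=camera('top'); s=camera('scene'); save(s,'s2'); save(t,'t2'); o=get_obs(); print(o['clock'],o['eef_pos'].round(4),'yaw',2*np.arctan2(o['tool_rot'][1],o['tool_rot'][0]),o['joint_pos'].round(2))
cl=lambda M,z:np.c_[M,np.full(len(M),z)][[0,1,2,3,4,5,0]]
L=silhouettes('cover',w); print([(x['conf'],np.round(x['bbox'])) for x in L], proj(w,[.504,-.37,.032]))
m=near(w,'cover',proj(w,[.504,-.37,.032])[0])
print(fit([(w,m)],COV,np.array([.504,-.37,1.55]),(.004,.004,.03)))
f=edgescore(w,lambda q:[(place(cl(PL,.032),q),1)],1.)
best=min((f(np.array([x,y,a])),x,y,a) for x in np.arange(.495,.513,.0015) for y in np.arange(-.38,-.362,.0015) for a in np.arange(1.5,1.6,.01))
r=minimize(f,best[1:],method='Nelder-Mead',options=dict(initial_simplex=np.array(best[1:])+np.r_[[np.zeros(3)],np.diag([.001,.001,.01])])); print(r.x,r.fun)
V=[(t,near(t,'middle',proj(t,[.526,.04,.06])[0])),(s,near(s,'middle',proj(s,[.526,.04,.06])[0]))]
for v in V: print('mid',fit([v],MID,np.array([.526,.04,.14,.041]),(.003,.003,.03,.005)))
E
```

```text
17.3 [ 0.5043 -0.3708  0.091 ] yaw 0.033143778333632204 [-0.63  0.57  0.13  1.13 -0.    2.47]
[(0.91, array([416., 176., 559., 333.])), (0.59, array([232.,  94., 337., 329.]))] [[282.7397434  226.04563835]]
(array([ 0.50461559, -0.36835948,  1.55583409]), np.float64(0.00970959613733291))
[ 0.50433151 -0.36878013  1.56134978] -22733.366035461764
mid (array([0.52490085, 0.03878918, 0.13804101, 0.04460594]), np.float64(0.03788801169665901))
mid (array([0.526, 0.04 , 0.14 , 0.041]), np.float64(1.0))
```

Call:
drive_tool(
  increments=[
    [[0, 2, -30], [0, 0, -2.6], 1],
    [[0, 0, -30], [0, 0, 0], 1],
    [[0, 0, -20], [0, 0, 0], 1],
    [[0, 0, -12], [0, 0, 0], 1],
    [[0, 0, 0], [0, 0, 0], 0.9],
    [[0, 0, 0], [0, 0, 0], 0.7],
    [[0, 0, 0], [0, 0, 0], 0.4],
    [[0, 0, 0], [0, 0, 0], 0.4],
  ],
)

```text
clock: 18.17
eef_pos: [0.5047, -0.369, -0.0008]
tool_rot: [1.0, -0.006, 0.001, 0.001]
ft_force: [0.3, -0.2, -4.2]
grip_width: 0.063
grasp_force: 69.4
```

Call:
drive_tool(
  increments=[
    [[0, 0, 0], [0, 0, 0], 0.4],
    [[0, 0, 0], [0, 0, 0], 0.4],
    [[0, 0, 0], [0, 0, 0], 0.4],
  ],
)

```text
clock: 18.42
eef_pos: [0.5046, -0.369, -0.0009]
tool_rot: [1.0, -0.006, 0.001, 0.001]
ft_force: [0.1, -0.2, 2.0]
grip_width: 0.0632
grasp_force: 70.0
```

Call:
drive_tool(
  increments=[
    [[0, 0, 5], [0, 0, 0], 0.4],
    [[0, 0, 15], [0, 0, 0], 0.4],
    [[0, 0, 30], [0, 0, 0], 0.4],
    [[0, 0, 40], [0, 0, 0], 0.4],
    [[0, 0, 40], [0, 0, 0], 0.4],
    [[0, 0, 10], [0, 0, 0], 0.4],
  ],
)

```text
clock: 18.92
eef_pos: [0.5066, -0.3704, 0.1451]
tool_rot: [1.0, -0.006, 0.004, 0.003]
ft_force: [1.4, -0.6, -3.1]
grip_width: 0.063
grasp_force: 69.6
```

Call:
drive_tool(
  increments=[
    [[0, 8, 0], [0, 0, 7], 0.4],
    [[0, 8, 0], [0, 0, 7], 0.4],
    [[0, 8, 0], [0, 0, 7], 0.4],
    [[0, 8, 0], [0, 0, 7], 0.4],
    [[0, 8, 0], [0, 0, 7], 0.4],
    [[0, 8, 0], [0, 0, 7], 0.4],
    [[0, 8, 0], [0, 0, 7], 0.4],
    [[0, 8, 0], [0, 0, 7], 0.4],
  ],
)

```text
clock: 19.58
eef_pos: [0.5029, -0.3035, 0.1364]
tool_rot: [0.884, 0.467, -0.001, -0.001]
ft_force: [1.0, -0.5, -4.4]
grip_width: 0.0629
grasp_force: 69.3
```

Call:
drive_tool(
  increments=[
    [[0, 8, 0], [0, 0, 7], 0.4],
    [[0, 8, 0], [0, 0, 7], 0.4],
    [[0, 8, 0], [0, 0, 7], 0.4],
    [[0, 8, 0], [0, 0, 7], 0.4],
    [[0, 8, 0], [0, 0, 7], 0.4],
    [[0, 8, 0], [0, 0, 7], 0.4],
    [[0, 8, 0], [0, 0, 7], 0.4],
    [[0, 8, 0], [0, 0, 7], 0.4],
  ],
)

```text
clock: 20.25
eef_pos: [0.5029, -0.2396, 0.1365]
tool_rot: [0.562, 0.827, -0.0, -0.001]
ft_force: [-0.4, -0.0, -5.6]
grip_width: 0.063
grasp_force: 69.3
```

Call:
drive_tool(
  increments=[
    [[0, 8, 0], [0, 0, 7], 0.4],
    [[0, 8, 0], [0, 0, 7], 0.4],
    [[0, 8, 0], [0, 0, 7], 0.4],
    [[0, 8, 0], [0, 0, 7], 0.4],
    [[0, 8, 0], [0, 0, 7], 0.4],
    [[0, 8, 0], [0, 0, 7], 0.4],
    [[0, 8, 0], [0, 0, 7], 0.4],
    [[0, 8, 0], [0, 0, 7], 0.4],
  ],
)

```text
clock: 20.92
eef_pos: [0.5028, -0.1757, 0.1366]
tool_rot: [0.108, 0.994, 0.0, -0.001]
ft_force: [0.6, -0.3, -5.1]
grip_width: 0.0634
grasp_force: 69.3
```

Call:
drive_tool(
  increments=[
    [[0, 8, 0], [0, 0, 7], 0.4],
    [[0, 8, 0], [0, 0, 7], 0.4],
    [[0, 8, 0], [0, 0, 7], 0.4],
    [[0, 8, 0], [0, 0, 7], 0.4],
    [[0, 8, 0], [0, 0, 7], 0.4],
    [[0, 8, 0], [0, 0, 7], 0.4],
    [[0, 8, 0], [0, 0, 7], 0.4],
    [[0, 8, 0], [0, 0, 7], 0.4],
  ],
)

```text
clock: 21.58
eef_pos: [0.5028, -0.1118, 0.1367]
tool_rot: [-0.372, 0.928, 0.001, -0.001]
ft_force: [-0.1, -0.3, -4.5]
grip_width: 0.0631
grasp_force: 69.3
```

Call:
drive_tool(
  increments=[
    [[0, 8, 0], [0, 0, 7], 0.4],
    [[0, 8, 0], [0, 0, 7], 0.4],
    [[0, 8, 0], [0, 0, 7], 0.4],
    [[2, 8, 0], [0, 0, 7], 0.4],
    [[5, 8, 0], [0, 0, 7], 0.4],
    [[5, 8, 0], [0, 0, 7], 0.4],
    [[5, 8, 0], [0, 0, 7], 0.4],
    [[5, 8, 0], [0, 0, 5.6], 0.4],
  ],
)

```text
clock: 22.25
eef_pos: [0.525, -0.0479, 0.1367]
tool_rot: [0.756, -0.655, -0.001, 0.001]
ft_force: [-0.6, -0.4, -5.2]
grip_width: 0.0629
grasp_force: 69.3
```

Call:
drive_tool(
  increments=[
    [[0, 20, 0], [0, 0, 0], 0.4],
    [[0, 25, 0], [0, 0, 0], 0.4],
    [[0, 25, 0], [0, 0, 0], 0.4],
    [[0, 15, 0], [0, 0, 0], 0.4],
    [[0, 0, 0], [0, 0, 0], 0.4],
    [[0, 0, 0], [0, 0, 0], 0.4],
  ],
)

```text
clock: 22.75
eef_pos: [0.5249, 0.0372, 0.1368]
tool_rot: [0.755, -0.656, -0.001, 0.001]
ft_force: [0.5, -0.1, -4.5]
grip_width: 0.0629
grasp_force: 69.3
```

```bash
python3 - <<'E'
from fitheld import *
w=camera('wrist'); o=get_obs(); e=o['eef_pos']; print(e.round(4),2*np.arctan2(o['tool_rot'][1],o['tool_rot'][0]),o['joint_pos'].round(2))
print(held(w,[e[0],e[1],.14,e[2]+.001],.032)); print(bed(w,[.5275,.0309,.14]))
E
```

```text
[0.5251 0.0365 0.137 ] -1.4322943823099312 [ 0.07  0.35 -0.09  1.13 -0.   -1.64]
(array([0.52591283, 0.03771113, 0.12721577, 0.13916493]), np.float64(-22958.43571161225))
(array([0.5286978 , 0.03083601, 0.13934638]), np.float64(-14640.0))
```

Call:
drive_tool(
  increments=[
    [[1, 3, -15], [0, 0, 0], 0.4],
    [[0, 0, -15], [0, 0, 0], 0.4],
    [[0, 0, -12], [0, 0, 0], 0.4],
    [[0, 0, -6], [0, 0, 0], 0.4],
    [[0, 0, -2], [0, 0, 0], 0.4],
    [[0, 0, -1], [0, 0, 0], 0.4],
    [[0, 0, 0], [0, 0, 0], 0.4],
    [[0, 0, 0], [0, 0, 0], 0.4],
  ],
)

```text
clock: 23.47
eef_pos: [0.5275, 0.0394, 0.0876]
tool_rot: [0.754, -0.657, 0.001, -0.001]
ft_force: [0.1, -0.6, -4.6]
grip_width: 0.0629
grasp_force: 69.2
```

Call:
drive_tool(
  increments=[
    [[0, 0, -1], [0, 0, 0], 0.4],
    [[0, 0, -1], [0, 0, 0], 0.4],
    [[0, 0, -1], [0, 0, 0], 0.4],
    [[0, 0, 0], [0, 0, 0], 0.4],
  ],
)

```text
clock: 23.8
eef_pos: [0.5268, 0.0396, 0.0838]
tool_rot: [0.754, -0.657, -0.0, 0.0]
ft_force: [0.3, -0.6, -5.0]
grip_width: 0.0627
grasp_force: 69.2
```

Call:
drive_tool(
  increments=[
    [[0, 0, -1], [0, 0, 0], 0.4],
    [[0, 0, -1], [0, 0, 0], 0.4],
    [[0, 0, -1], [0, 0, 0], 0.4],
    [[0, 0, 0], [0, 0, 0], 0.4],
  ],
)

```text
clock: 24.13
eef_pos: [0.5266, 0.0396, 0.0805]
tool_rot: [0.754, -0.657, -0.0, 0.0]
ft_force: [-0.4, -1.2, -4.9]
grip_width: 0.0628
grasp_force: 69.2
```

Call:
drive_tool(
  increments=[
    [[0, 0, -1], [0, 0, 0], 0.4],
    [[0, 0, -1], [0, 0, 0], 0.4],
    [[0, 0, 0], [0, 0, 0], 0.4],
  ],
)

```text
clock: 24.38
eef_pos: [0.5267, 0.0396, 0.0785]
tool_rot: [0.754, -0.657, -0.0, 0.0]
ft_force: [-0.8, 0.1, -5.6]
grip_width: 0.0633
grasp_force: 69.2
```

Past the riding height (0.0812) without contact, so the skirt is going over.

Call:
drive_tool(
  increments=[
    [[0, 0, -1], [0, 0, 0], 0.4],
    [[0, 0, -1], [0, 0, 0], 0.4],
    [[0, 0, 0], [0, 0, 0], 0.4],
  ],
)

```text
clock: 24.63
eef_pos: [0.5267, 0.0396, 0.0766]
tool_rot: [0.754, -0.657, -0.0, 0.0]
ft_force: [0.1, 0.4, -4.6]
grip_width: 0.0628
grasp_force: 69.2
```

Call:
drive_tool(
  increments=[
    [[0, 0, -1], [0, 0, 0], 0.4],
    [[0, 0, 0], [0, 0, 0], 0.4],
  ],
)

```text
clock: 24.8
eef_pos: [0.5267, 0.0396, 0.0756]
tool_rot: [0.754, -0.657, -0.0, 0.0]
ft_force: [0.4, -0.3, -4.7]
grip_width: 0.0628
grasp_force: 69.2
```

Call:
drive_tool(
  increments=[
    [[0, 0, -1], [0, 0, 0], 0.4],
    [[0, 0, 0], [0, 0, 0], 0.4],
  ],
)

```text
clock: 24.97
eef_pos: [0.527, 0.0396, 0.075]
tool_rot: [0.754, -0.657, 0.0, -0.0]
ft_force: [-0.6, 0.1, -3.2]
grip_width: 0.0628
grasp_force: 69.6
```

Call:
drive_tool(
  increments=[
    [[0, 0, -1], [0, 0, 0], 0.4],
    [[0, 0, 0], [0, 0, 0], 0.4],
  ],
)

```text
clock: 25.13
eef_pos: [0.527, 0.0397, 0.075]
tool_rot: [0.754, -0.657, 0.0, -0.0]
ft_force: [-2.5, 0.3, 3.5]
grip_width: 0.0631
grasp_force: 70.3
```

Call:
drive_tool(
  increments=[
    [[0, 0, 0.5], [0, 0, 0], 0.75],
    [[0, 0, 0], [0, 0, 0], 0.8],
    [[0, 0, 0], [0, 0, 0], 0.9],
    [[0, 0, 0], [0, 0, 0], 1],
    [[0, 0, 10], [0, 0, 0], 1],
    [[0, 0, 30], [0, 0, 0], 1],
    [[0, 0, 40], [0, 0, 0], 1],
    [[0, 0, 30], [0, 0, 0], 1],
  ],
)

```text
clock: 25.8
eef_pos: [0.5272, 0.0396, 0.1873]
tool_rot: [0.754, -0.657, 0.001, -0.001]
ft_force: [1.2, -0.9, 0.4]
grip_width: 0.0855
grasp_force: 0.0
```

Cover is home: contact at TCP z 0.075, as computed. I check the seated cover and the handle's angle from the fixed cameras.

```bash
python3 - <<'E'
from fitheld import *
w=camera('wrist'); t=camera('top'); s=camera('scene'); o=get_obs(); print(o['clock'],o['eef_pos'].round(4))
m=near(w,'cover',proj(w,[.5265,.04,.108])[0]); print('cover px',m.sum(), held(w,[.527,.04,.14,.076],.032))
F=[.5285,.0309,.138]
for p,n in((t,'top'),(s,'scene')):
    S=silhouettes('clamp_handle',p); print(n,[(round(x['conf'],2),np.round(x['bbox'])) for x in S])
    for th in (1.15,1.2,1.25,1.3,1.35):
        r=np.array([0,40,105]); P=np.c_[0*r,168+r*np.cos(th),114+r*np.sin(th)]/1e3; print(th,proj(p,place(P,F)).round(0).tolist())
    for n2 in('cover','middle'): print(n2,[(round(x['conf'],2),np.round(x['bbox'])) for x in silhouettes(n2,p)])
save(s,'s3')
E
```

```text
25.95 [0.5294 0.0398 0.1884]
cover px 16537.0 (array([0.52720807, 0.04044691, 0.1443223 , 0.08593688]), np.float64(-15717.878837194181))
top []
1.15 [[166.0, 218.0], [155.0, 219.0], [136.0, 219.0]]
1.2 [[166.0, 218.0], [156.0, 218.0], [138.0, 219.0]]
1.25 [[166.0, 218.0], [156.0, 218.0], [140.0, 219.0]]
1.3 [[166.0, 218.0], [157.0, 218.0], [142.0, 218.0]]
1.35 [[166.0, 218.0], [158.0, 218.0], [143.0, 218.0]]
cover [(0.92, array([370., 285., 430., 340.])), (0.9, array([414., 207., 458., 263.])), (0.87, array([228., 197., 260., 223.]))]
middle []
scene []
1.15 [[378.0, 198.0], [385.0, 187.0], [397.0, 169.0]]
1.2 [[378.0, 198.0], [384.0, 187.0], [396.0, 169.0]]
1.25 [[378.0, 198.0], [384.0, 187.0], [394.0, 169.0]]
1.3 [[378.0, 198.0], [383.0, 187.0], [393.0, 168.0]]
1.35 [[378.0, 198.0], [383.0, 187.0], [391.0, 168.0]]
cover [(0.76, array([ 96., 214., 141., 265.])), (0.67, array([129., 169., 180., 204.])), (0.58, array([293., 198., 359., 235.]))]
middle [(0.76, array([345., 167., 400., 192.])), (0.63, array([294., 222., 355., 240.]))]
```

```bash
python3 - <<'E'
from fitheld import *
w=camera('wrist'); import pickle; pickle.dump({k:w[k] for k in('image','K','view')},open('w6.pkl','wb'))
m=near(w,'cover',proj(w,[.5265,.04,.108])[0]); ys,xs=np.where(m>0); print(xs.min(),xs.max(),ys.min(),ys.max())
for z in (.07,.073,.076,.079,.082,.085): 
    q,l=fit([(w,m)],COV+[0,0,z],np.array([.527,.04,.14]),(.003,.003,.02))
    P=np.array([[-.032,.0,.032],[-.032,-.065,.032],[-.014,-.083,.032],[.014,-.083,.032],[.032,-.065,.032],[.032,.0,.032]])+[0,0,z]
    e=nm(edgescore(w,lambda q:[(place(P,q),1)],1.),np.array([.527,.04,.14]),[.003,.003,.02])
    print(z,q.round(4),round(l,4),e[0].round(4),e[1])
im=cv2.cvtColor(w['image'],cv2.COLOR_RGB2BGR)
cv2.polylines(im,[np.round(proj(w,place(np.c_[PL,np.full(6,.108)],[.527,.04,.14]))*16).astype(np.int32)],True,(0,255,0),1,shift=4)
cv2.imwrite('pics/w6.png',cv2.resize(im,(784,588)))
E
```

```text
231 324 104 313
0.07 [0.5279 0.0398 0.1384] 0.0506 [0.5278 0.0395 0.1361] -15704.166482382578
0.073 [0.5278 0.0398 0.1384] 0.0296 [0.528  0.0388 0.1391] -16729.2056187251
0.076 [0.5278 0.0399 0.1371] 0.0124 [0.5271 0.04   0.1454] -16862.58911349099
0.079 [0.5277 0.0398 0.141 ] 0.019 [0.5272 0.0393 0.1531] -17097.21668709731
0.082 [0.5278 0.0399 0.1409] 0.0403 [0.5276 0.039  0.138 ] -17306.184549244274
0.085 [0.5277 0.0399 0.1417] 0.0625 [0.5275 0.0393 0.1384] -16679.977223239228
```

View pics/w6.png

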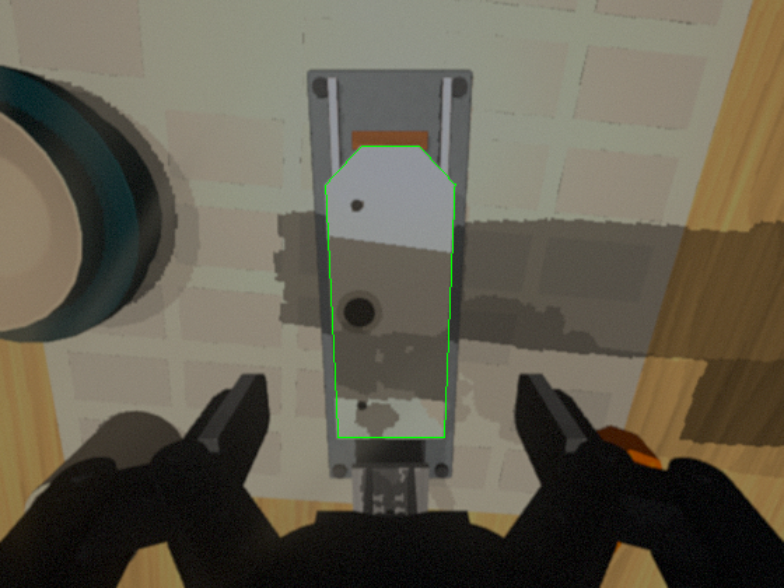

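The green outline at z 0.108 lies exactly on the cover and silhouette fits are best at z = 0.076, so it is home. Next I close the fingers, rise over the open bar and go behind the handle.

Call:
drive_tool(
  increments=[
    [[0, 0, 35], [0, 0, 0], 0],
    [[0, 0, 40], [0, 0, 0], 0],
    [[0, 0, 35], [0, 0, 0], 0],
    [[-3, 23, 0], [0, 0, 0], 0],
    [[-4, 30, 0], [0, 0, 0], 0],
    [[-4, 30, 0], [0, 0, 0], 0],
    [[-4, 30, 0], [0, 0, 0], 0],
    [[-4, 28, 0], [0, 0, 0], 0],
  ],
)

```text
clock: 27.07
eef_pos: [0.5075, 0.182, 0.294]
tool_rot: [0.754, -0.657, -0.0, 0.0]
ft_force: [0.7, -0.1, 0.5]
grip_width: 0.0001
grasp_force: 0.0
```

Call:
drive_tool(
  increments=[
    [[0, 0, 0], [0, 0, 0], 0],
    [[0, 0, 0], [0, 0, 0], 0],
  ],
)

```text
clock: 27.23
eef_pos: [0.5074, 0.1819, 0.2937]
tool_rot: [0.755, -0.656, -0.0, 0.001]
ft_force: [0.1, -0.7, -0.5]
grip_width: 0.0001
grasp_force: 0.0
```

```bash
python3 - <<'E'
from h import *
o=get_obs(); e=o['eef_pos']; print(o['clock'],e.round(4),o['grip_width'],o['joint_pos'].round(2))
F=np.array([.5285,.0309]); u=np.array([-.1376,.9905]); v=np.array([.9905,.1376]); d=e[:2]-F; print('frame x,y',v@d,u@d)
y0,z0=u@d*1e3,e[2]*1e3; prev=None
for th in [1.3,1.2,1.1,1.,.9,.8,.7,.6,.5,.4,.3,.2,.1,.05,0,-.03]:
    s=85; y=168+s*np.cos(th)-9*np.sin(th)-11; z=114+s*np.sin(th)+9*np.cos(th)
    print(th,round(y,1),round(z,1),'world',(F+u*y/1e3).round(4), '' if prev is None else 'inc '+str(np.r_[(y-prev[0])*u,z-prev[1]].round(1)))
    prev=(y,z)
E
```

```text
27.2333 [0.5074 0.1819 0.2937] 0.00012232240673996965 [ 0.34  0.31  0.25  1.52 -0.   -1.37]
frame x,y -0.0001372142718164232 0.15245116083781135
1.3 171.1 198.3 world [0.505  0.2003] 
1.2 179.4 196.5 world [0.5038 0.2086] inc [-1.1  8.3 -1.8]
1.1 187.5 193.8 world [0.5027 0.2167] inc [-1.1  8.  -2.6]
1.0 195.4 190.4 world [0.5016 0.2244] inc [-1.1  7.7 -3.4]
0.9 202.8 186.2 world [0.5006 0.2318] inc [-1.   7.4 -4.2]
0.8 209.8 181.2 world [0.4996 0.2387] inc [-1.   6.9 -4.9]
0.7 216.2 175.6 world [0.4987 0.2451] inc [-0.9  6.4 -5.6]
0.6 222.1 169.4 world [0.4979 0.2509] inc [-0.8  5.8 -6.2]
0.5 227.3 162.6 world [0.4972 0.256 ] inc [-0.7  5.2 -6.8]
0.4 231.8 155.4 world [0.4966 0.2605] inc [-0.6  4.5 -7.3]
0.3 235.5 147.7 world [0.4961 0.2642] inc [-0.5  3.7 -7.7]
0.2 238.5 139.7 world [0.4957 0.2672] inc [-0.4  2.9 -8. ]
0.1 240.7 131.4 world [0.4954 0.2693] inc [-0.3  2.1 -8.3]
0.05 241.4 127.2 world [0.4953 0.2701] inc [-0.1  0.8 -4.2]
0 242.0 123.0 world [0.4952 0.2706] inc [-0.1  0.6 -4.2]
-0.03 242.2 120.4 world [0.4952 0.2708] inc [-0.   0.2 -2.6]
```

Call:
drive_tool(
  increments=[
    [[0, 0, -30], [0, 0, 0], 0],
    [[0, 0, -35], [0, 0, 0], 0],
    [[0, 0, -25], [0, 0, 0], 0],
    [[0, 0, -6], [0, 0, 0], 0],
    [[-1, 6, 0], [0, 0, 0], 0],
    [[-1, 6, 0], [0, 0, 0], 0],
    [[-1, 6, 0], [0, 0, 0], 0],
    [[0, 0, 0], [0, 0, 0], 0],
  ],
)

```text
clock: 27.9
eef_pos: [0.506, 0.2003, 0.2005]
tool_rot: [0.754, -0.656, 0.001, -0.002]
ft_force: [0.2, -0.4, -0.1]
grip_width: 0.0
grasp_force: 0.0
```

Call:
drive_tool(
  increments=[
    [[-1, 8, -2], [0, 0, 0], 0],
    [[-1, 8, -2], [0, 0, 0], 0],
    [[-1, 8, -3], [0, 0, 0], 0],
    [[-1, 7.5, -4], [0, 0, 0], 0],
    [[0, 0, 0], [0, 0, 0], 0],
  ],
)

```text
clock: 28.32
eef_pos: [0.5005, 0.2318, 0.1871]
tool_rot: [0.755, -0.656, -0.0, -0.0]
ft_force: [0.3, -0.1, -0.8]
grip_width: -0.0002
grasp_force: 0.0
```

```bash
cat > hc.py <<'E'
from h import *
F=[.5285,.0309,.138]
o=get_obs(); print(o['clock'],o['eef_pos'].round(4),o['ft_force'].round(1))
for c in('top','scene'):
    p=camera(c); save(p,'h_'+c); print(c,[(round(x['conf'],2),np.round(x['bbox'])) for x in silhouettes('clamp_handle',p)])
    for th in (0,.2,.9,1.2):
        r=np.array([40,110]); print(th,proj(p,place(np.c_[0*r,168+r*np.cos(th),114+r*np.sin(th)]/1e3,F)).round(0).tolist())
E
python3 hc.py; cat > crop.py <<'E'
import cv2,numpy as np
a=cv2.imread('pics/h_top.png')[150:280,100:300]; b=cv2.imread('pics/h_scene.png')[130:260,250:450]
cv2.imwrite('pics/hc.png',cv2.resize(np.hstack([a,b]),None,fx=2,fy=2,interpolation=cv2.INTER_CUBIC))
E
```

```text
28.3167 [0.5005 0.2318 0.1871] [ 0.3 -0.1 -0.8]
top [(0.66, array([146., 216., 169., 224.]))]
0 [[151.0, 220.0], [124.0, 224.0]]
0.2 [[150.0, 220.0], [121.0, 224.0]]
0.9 [[152.0, 219.0], [127.0, 221.0]]
1.2 [[156.0, 218.0], [136.0, 219.0]]
scene [(0.54, array([384., 175., 413., 197.]))]
0 [[391.0, 195.0], [413.0, 190.0]]
0.2 [[391.0, 193.0], [414.0, 185.0]]
0.9 [[388.0, 188.0], [405.0, 170.0]]
1.2 [[384.0, 187.0], [397.0, 167.0]]
```

The handle has moved over (scene bbox right edge 399 → 413). Continuing along the arc.

Call:
drive_tool(
  increments=[
    [[-1, 7, -5], [0, 0, 0], 0],
    [[-1, 6.5, -5.5], [0, 0, 0], 0],
    [[-1, 6, -6], [0, 0, 0], 0],
    [[-0.5, 5, -7], [0, 0, 0], 0],
    [[-0.5, 4.5, -7], [0, 0, 0], 0],
    [[0, 0, 0], [0, 0, 0], 0],
  ],
)

```text
clock: 29.02
eef_pos: [0.4955, 0.2596, 0.1545]
tool_rot: [0.755, -0.656, -0.001, 0.002]
ft_force: [-0.4, -0.7, -0.2]
grip_width: -0.0001
grasp_force: 0.0
```

Call:
drive_tool(
  increments=[
    [[-0.5, 4, -7.5], [0, 0, 0], 0],
    [[0, 3, -8], [0, 0, 0], 0],
    [[0, 1, -4], [0, 0, 0], 0],
    [[0, 0, 0], [0, 0, 0], 0],
  ],
)

```text
clock: 29.35
eef_pos: [0.4959, 0.2671, 0.1362]
tool_rot: [0.754, -0.657, -0.0, 0.001]
ft_force: [0.6, -0.6, 0.3]
grip_width: -0.0002
grasp_force: 0.0
```

```bash
python3 hc.py
```

```text
29.35 [0.4959 0.2671 0.1362] [ 0.6 -0.6  0.3]
top [(0.48, array([137., 216., 174., 226.]))]
0 [[151.0, 220.0], [124.0, 224.0]]
0.2 [[150.0, 220.0], [121.0, 224.0]]
0.9 [[152.0, 219.0], [127.0, 221.0]]
1.2 [[156.0, 218.0], [136.0, 219.0]]
scene [(0.57, array([391., 185., 419., 199.]))]
0 [[391.0, 195.0], [413.0, 190.0]]
0.2 [[391.0, 193.0], [414.0, 185.0]]
0.9 [[388.0, 188.0], [405.0, 170.0]]
1.2 [[384.0, 187.0], [397.0, 167.0]]
```

Call:
drive_tool(
  increments=[
    [[0, 0, -3], [0, 0, 0], 0],
    [[0, 0, -2], [0, 0, 0], 0],
    [[0, 0, 0], [0, 0, 0], 0],
  ],
)

```text
clock: 29.8
eef_pos: [0.4964, 0.2671, 0.1322]
tool_rot: [0.754, -0.657, 0.0, -0.0]
ft_force: [1.8, 0.7, 0.9]
grip_width: 0.0001
grasp_force: 0.4
```

Call:
drive_tool(
  increments=[
    [[0, 0.5, -2], [0, 0, 0], 0],
    [[0, 0, -2], [0, 0, 0], 0],
    [[0, 0, 0], [0, 0, 0], 0],
  ],
)

```text
clock: 30.05
eef_pos: [0.496, 0.2673, 0.1277]
tool_rot: [0.754, -0.657, -0.0, 0.001]
ft_force: [-1.0, -0.1, -0.2]
grip_width: -0.0001
grasp_force: 0.0
```

Call:
drive_tool(
  increments=[
    [[0, 0, -2], [0, 0, 0], 0],
    [[0, 0, -2], [0, 0, 0], 0],
    [[0, 0, 0], [0, 0, 0], 0],
  ],
)

```text
clock: 30.3
eef_pos: [0.4959, 0.2673, 0.1235]
tool_rot: [0.754, -0.657, -0.0, 0.001]
ft_force: [0.1, -0.1, -0.6]
grip_width: -0.0001
grasp_force: 0.0
```

Call:
drive_tool(
  increments=[
    [[0, 0, -2], [0, 0, 0], 0],
    [[0, 0, -1], [0, 0, 0], 0],
    [[0, 0, 0], [0, 0, 0], 0],
  ],
)

```text
clock: 30.55
eef_pos: [0.4963, 0.2675, 0.1228]
tool_rot: [0.754, -0.657, 0.0, -0.0]
ft_force: [-3.0, -2.1, 8.5]
grip_width: -0.0
grasp_force: 4.1
```

The hard stop is at 0.123, as predicted for the handle level. One small press to confirm, then retreat.

Call:
drive_tool(
  increments=[
    [[0, 0, -2], [0, 0, 0], 0],
    [[0, 0, 0], [0, 0, 0], 0],
  ],
)

```text
clock: 30.72
eef_pos: [0.4964, 0.2675, 0.1226]
tool_rot: [0.754, -0.657, 0.0, -0.001]
ft_force: [-6.1, -3.6, 17.0]
grip_width: 0.0001
grasp_force: 8.7
```

Call:
drive_tool(
  increments=[
    [[0, 0, 10], [0, 0, 0], 0],
    [[0, 0, 25], [0, 0, 0], 0],
    [[0, 0, 40], [0, 0, 0], 0],
    [[0, 0, 40], [0, 0, 0], 0],
    [[-30, -10, 10], [0, 0, 0], 0],
    [[-30, -10, 0], [0, 0, 0], 0],
    [[-30, -10, 0], [0, 0, 0], 0],
    [[0, 0, 0], [0, 0, 0], 0],
  ],
)

```text
clock: 31.38
eef_pos: [0.4007, 0.2351, 0.244]
tool_rot: [0.754, -0.656, -0.001, 0.003]
ft_force: [-0.7, -0.2, -1.1]
grip_width: -0.0003
grasp_force: 0.0
```

```bash
python3 hc.py; python3 crop.py; python3 - <<'E'
from h import *
t=camera('top')
for n,z in [('dish',.08),('tape',.024),('mug',.085)]:
    for x in silhouettes(n,t)[:1]: print(n,back(t,np.array(x['bbox']).reshape(2,2).mean(0),z).round(4))
E
```

```text
31.3833 [0.4007 0.2351 0.244 ] [-0.7 -0.2 -1.1]
top [(0.71, array([121., 216., 174., 230.]))]
0 [[151.0, 220.0], [124.0, 224.0]]
0.2 [[150.0, 220.0], [121.0, 224.0]]
0.9 [[152.0, 219.0], [127.0, 221.0]]
1.2 [[156.0, 218.0], [136.0, 219.0]]
scene [(0.68, array([391., 189., 416., 200.])), (0.27, array([274., 183., 413., 263.]))]
0 [[391.0, 195.0], [413.0, 190.0]]
0.2 [[391.0, 193.0], [414.0, 185.0]]
0.9 [[388.0, 188.0], [405.0, 170.0]]
1.2 [[384.0, 187.0], [397.0, 167.0]]
dish [[0.7722 0.0296 0.08  ]]
tape [[ 0.7189 -0.2663  0.024 ]]
mug [[0.7135 0.2399 0.085 ]]
```

View pics/hc.png

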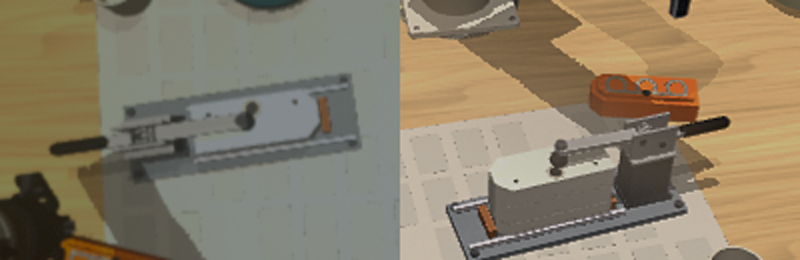

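The picture shows the mould closed with chamfers aligned, the bar level with its foot on the cover, and the handle down (scene crop, about (700,128)). The gripper is clear and the bystanders have not moved.

```bash
python3 -c "
from workcell import *
print(job_done())"
```

```text
the job is handed in; nothing more can be done
None
```

The mould is closed and clamped, and the job was handed in at about 31 s: both skirts felt home, chamfers matched, handle down at its hard stop with the foot on the cover, and the dish, tape and mug left alone (no verdict was returned).

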